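# Crank the inspection camera up, then slide the dental cast under it to the click and hold

## Task

Turn the hand crank clockwise (seen from above), about two full turns, until the camera head is all the way up at its stop. Then take the carriage with the stone cast by its upright black paddle and slide it along the rail under the camera until its spring ball clicks into the groove between the two ridges of the detent block. Finish while still gripping the paddle, with the ball at rest in the groove, and leave the other things on the bench where they are.

Things in the scene. Friction and masses are not known exactly. Their poses are not given: they have to be found in the camera images.
- station: white base plate 310 x 540 x 12 mm fixed on the bench. Origin at bench height, 20 mm to +x of the plate's centre. Its y is the rail's direction: the carriage goes from the -y end towards +y; its -x side faces the robot. In this frame: rail at x -20 mm; camera column (25 mm thick, 207 tall) at x 90, y 0; crank gearbox (70 x 70, top at z 70) at x -100, y 210.
- crank_axis (a point): point on the vertical axis of the hand crank, above the gearbox, at the middle height of its grip (z 116 mm or so above the bench)
- crank_knob (a point): centre of the crank's upright black grip: a cylinder 19 mm across and 40 mm tall (z 96 to 136 mm above the bench) that spins freely on its pin; 45 mm from the crank axis. The crank arm below it has its top at z 95 mm. The gripper may keep one heading and carry it round the circle, or let go and take it again.
- crank (a joint): crank angle in rad, grows clockwise seen from above; starts at 0 to 1.6 and ends at a stop at 14.2 (2.0 to 2.26 turns to go). It turns with about 1 to 2 N at the grip and stays where it is left.
- head (a joint): camera head's height above its lowest place, m: 4 mm per rad of crank, 0.057 at the upper stop. The head is a white ring light 80 mm across under a black camera, above station x -20, y 0. While low it blocks the cast; fully up its underside is 122 mm above the bench (cast top 78 mm).
- carriage: aluminium carriage 80 x 90 mm on the rail with a stone cast 60 mm across; a 22 mm wide arm to its -x (top at z 46 mm) ends in the paddle. Origin at bench height under the cast, axes parallel to the station's. Slides along station y from -200 to +40 mm (starts at -200 to -120) with 1 to 2 N, about 5 to 9 N over a detent ridge. Ball under the arm at x -65, y 0.
- paddle (a point): centre of the upright black paddle on the carriage's arm: 36 mm along station x, 14 mm thick along station y (the way it slides), from z 46 to 96 mm above the bench; this point is at z 76, at carriage x -120, y 0. Pinch it across the 14 mm, from above.
- ball_point (a point): the spring ball (10 mm across) under the carriage's arm, at the same place along the rail as the paddle's centre
- notch: dark steel detent block 34 x 36 x 10 mm on the base plate under the ball's path, station x -85 mm, y -15 to +15. Origin under its centre, axes as the station's. Two round ridges along x at y -6 and +6 mm; the groove between, y 0, is the notch. Sliding on, the ball meets the near ridge 12 mm before the notch (hardest push), passes its crest at 6 mm, then pulls ahead with about 4 N to the notch, where the far ridge stops it. In loose fingers it centres itself.
- tin_a: bystander: round aluminium tin 62 x 19 mm, lying on the base plate between the detent block and the gearbox; origin centre of underside
- tin_b: bystander: the same kind of tin, on the bench to the left
- spare_cast: bystander: loose stone cast 64 mm across, 32 mm tall, on the base plate beyond the rail
- mixing_bowl: bystander: rubber bowl 120 mm across, 65 mm tall, on the bench to the left
- black_box: bystander: open black box 140 x 100 x 45 mm, on the bench to the right
- wax_knife: bystander: wax knife 160 mm long, 10 mm thick, on the bench to the right

How it is judged:
By the outcome, as a careful person would: the job done as asked, in the order asked, and still so for the second after the job is handed in, while the arm keeps its last pose, push and grip.
It also fails if it takes over 72 s, if anything falls off the work surface, if the arm or the gripper's body presses on something with over 40 N, if the wrist force passes 120 N, or if a joint passes its speed limit or range.

## Robot

A 7-joint arm with a two-finger parallel gripper is mounted at the origin on the work surface. World frame = base frame: x ahead of the robot, y to its left, z up, the work surface at z = 0. Lengths are in mm, angles in degrees, forces in N, time in s.
With the tool pointing down it reaches from about 400 to 850 mm from the base axis. Payload 4.5 kg.
Tool frame: the origin (TCP) lies at the centre of the arm's flange, where the gripper is bolted on; the fingertips stand 173 mm ahead of it and the grasp point (between the pads) lies 155 mm ahead of it; z points along the fingers, y is the direction in which the jaws open and shut (so a half turn about z gives the same grasp; the last joint's range is limited). The gripper opens to 85 mm and grips with 20 to 120 N. Pads are 22 mm wide; open, the fingers measure 114 mm over their backs; the gripper's body (76 mm by 85 mm) begins 54 mm behind the grasp point. The pads swing forward as they close: fully open they stand 13 mm farther back than shut.
Start: joints at [73.155, 39.483, -11.15, 89.685, 9.013, 51.709, -12.324], TCP at [201.249, -591.723, 404.717] pointing down, gripper open.
Joint ranges: [-172.22, 172.22], [-26.19, 119.32], [-84.43, 86.54], [7.71, 146.69], [-57.33, 237.33], [2.42, 119.75], [-152.13, 152.13]. Speed limits (degrees/s): [147.25, 147.25, 180, 180, 180, 180, 180].

## Interface

Orientations are given as a 3x3 rotation matrix whose columns are the frame's x, y, z axes.
In Python, from plant import get_obs, grab_frame, camera_info, r gives the robot as it stands.
- The arm moves only by the tool arm_command, never from a script. Its argument "plan" is a list that holds one entry, the list of rows, each a list of 5 numbers: the shift along the tool's x, y, z as a fraction of full scale, then the turn about the tool's z as a fraction of full scale, then the finger opening in mm, from 0 to 85.4. A call has 1 to 20 rows; each row shifts and turns the pose as measured when the row begins, along the tool's axes as they then stand; what a row does not reach is not made up. Full scale, the value 1, is 25 mm for a shift and 0.08 rad for a turn. A row lasts 1/12 s, in which the tool goes at most 41.7 mm and 7.16 degrees, less where a joint would pass 70% of its speed; a pose out of reach is approached as far as the arm can. A call with a number of a shift or a turn outside -1 to 1 is refused whole. A call with a gripper value outside its range is refused whole. The fingers move at their own pace and stop on an object; the grip force is fixed at half the most. Time passes only in rows, so rows that do not move let the fingers close. It gives the time, the measured TCP pose, the force and the opening at its end, in the units of the state.
- get_obs(): the state, without advancing time (a new reading comes with each control period).
- grab_frame(name): name is "scene" or "side" or "wrist"; returns the picture (400x640x3 uint8, red, green, blue); there is no depth.
- camera_info(name): a dict with "intrinsics" (3x3 intrinsics, pixels), "world_from_camera" (4x4, takes a point from camera to world coordinates); the wrist camera has in their place "mount" (4x4, takes a point from camera to tool coordinates, whose origin is the TCP and whose axes are the flange's). Camera axes: x right, y up, looking along -z (the intrinsics and any distortion apply to the point x, -y, -z); pixel columns grow to the right and rows downward; lengths in mm; the calibration is good to about 2 mm. A picture is of the moment at which its call begins: read the wrist's pose just before it. camera_info takes no time and is no camera call.
- r.finish_job(): hands the job in, once; it reports no verdict.
The state is a dict: "time_s": time; "joint_positions": joint angles; "dq": joint speeds; "tau": joint torques, N m; "position": TCP position; "eef_rot": TCP orientation; "contact_force": force on the tool from outside, world axes, zero at the start; "torque": the same for the moment, N m; "width": opening from 0.0 (shut) to 1.0 (fully open).
Only numpy, scipy, OpenCV 4.12 (cv2) and the standard library are available. Lean on these libraries where they do the work, as an engineer would, in place of code of your own. Each camera call takes 0.05 s, during which the arm holds its last target.

## Working session

There is one attempt and no reset: what is moved stays moved. The work goes in short steps, Python scripts to look and compute and a tool call to move; the robot and the scene stay as the last step left them, time stands still between calls to the robot, and variables do not carry over. Pictures are saved under pics/ and viewed, and the job is handed in when it is done.

Besides the shell and the picture viewer there is one more tool, called by a JSON object that holds its "name" and its "arguments". arm_command: Moves the arm, as the interface text tells. Its arguments: {"type":"object","properties":{"plan":{"type":"array","items":{"type":"array","items":{"type":"array","items":{"type":"number"}}}}},"required":["plan"]}

```bash
ls; mkdir -p pics
python3 - <<'E'
from plant import get_obs, grab_frame, camera_info, r
import cv2,numpy as np
np.set_printoptions(precision=3,suppress=True)
o=get_obs()
for k in o: print(k,o[k])
for n in ["scene","side","wrist"]:
    cv2.imwrite(f"pics/{n}0.png",grab_frame(n)[:,:,::-1]); print(n,camera_info(n))
E
```

```text
pics
time_s 0.0
joint_positions [ 73.154  39.534 -11.145  89.746   9.013  51.709 -12.324]
dq [-0.017  0.134  0.117 -0.072  0.014 -0.017 -0.035]
tau [  0.    -53.96   -1.267 -15.854   0.009   0.009  -0.   ]
position [ 201.103 -591.409  403.866]
eef_rot [[ 0.947  0.322 -0.001]
 [ 0.322 -0.947  0.002]
 [-0.    -0.002 -1.   ]]
contact_force [-0.153 -0.213  0.102]
torque [-0.014 -0.071 -0.027]
width 0.9984155111720681
scene {'intrinsics': array([[409.724,   0.   , 320.232],
       [  0.   , 409.724, 196.256],
       [  0.   ,   0.   ,   1.   ]]), 'world_from_camera': array([[   0.113,   -0.707,    0.698, 1356.302],
       [   0.993,    0.093,   -0.066,  -64.465],
       [  -0.018,    0.701,    0.713,  853.936],
       [   0.   ,    0.   ,    0.   ,    1.   ]])}
side {'intrinsics': array([[398.145,   0.   , 313.403],
       [  0.   , 398.145, 196.432],
       [  0.   ,   0.   ,   1.   ]]), 'world_from_camera': array([[ -0.869,   0.346,  -0.353, 179.388],
       [ -0.494,  -0.626,   0.604, 670.571],
       [ -0.012,   0.699,   0.715, 899.494],
       [  0.   ,   0.   ,   0.   ,   1.   ]])}
wrist {'intrinsics': array([[291.296,   0.   , 315.479],
       [  0.   , 291.296, 203.489],
       [  0.   ,   0.   ,   1.   ]]), 'mount': array([[-0.001,  0.951,  0.31 , 79.822],
       [ 1.   ,  0.   ,  0.001,  0.287],
       [ 0.001,  0.31 , -0.951, 31.719],
       [ 0.   ,  0.   ,  0.   ,  1.   ]])}
```

View pics/scene0.png

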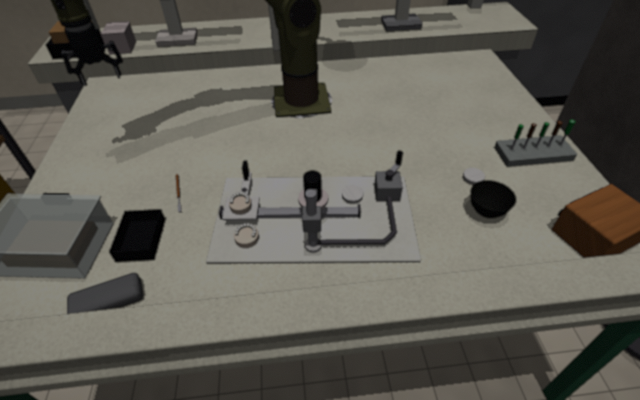

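View pics/side0.png

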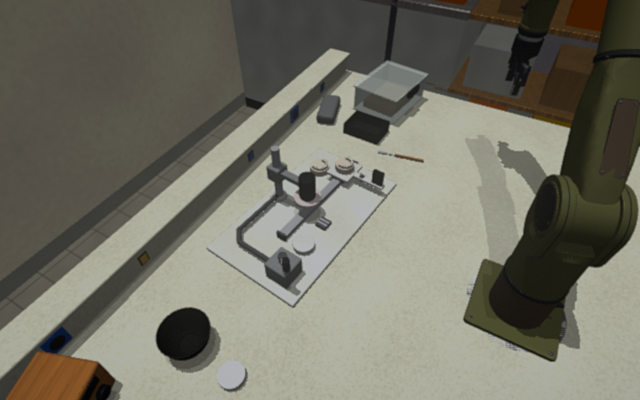

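View pics/wrist0.png

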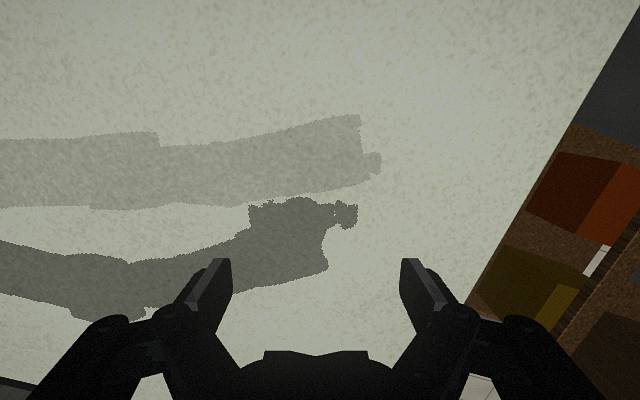

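```bash
cat > h.py <<'E'
from plant import get_obs, grab_frame, camera_info, r
import cv2,numpy as np
np.set_printoptions(precision=2,suppress=True)
def cam(n,o=None):
    c=camera_info(n);K=c['intrinsics']
    if n!='wrist': return K,c['world_from_camera']
    T=np.eye(4);T[:3,:3]=np.array(o['eef_rot']);T[:3,3]=o['position']
    return K,T@c['mount']
def ray(n,uv,o=None):
    K,T=cam(n,o);d=np.array([(uv[0]-K[0,2])/K[0,0],-(uv[1]-K[1,2])/K[1,1],-1.])
    return T[:3,3],T[:3,:3]@d
def onz(n,uv,z,o=None):
    p,d=ray(n,uv,o);return p+d*(z-p[2])/d[2]
def proj(n,P,o=None):
    K,T=cam(n,o);q=np.linalg.inv(T)@np.append(P,1.);return np.array([K[0,2]-K[0,0]*q[0]/q[2],K[1,2]+K[1,1]*q[1]/q[2]])
def tri(n1,a,n2,b):
    p,d=ray(n1,a);q,e=ray(n2,b);d=d/np.linalg.norm(d);e=e/np.linalg.norm(e)
    s=np.linalg.lstsq(np.c_[d,-e],q-p,rcond=None)[0];A=p+d*s[0];B=q+e*s[1];return (A+B)/2,np.linalg.norm(A-B)
def crop(src,out,x0,y0,w,h,k):
    im=cv2.imread(src)[y0:y0+h,x0:x0+w];cv2.imwrite(out,cv2.resize(im,None,fx=k,fy=k,interpolation=cv2.INTER_CUBIC))
E
python3 - <<'E'
from h import *
crop('pics/scene0.png','pics/sc.png',200,140,225,130,3.5)
crop('pics/side0.png','pics/si.png',200,130,210,180,3.3)
E
```

```text
(no output)
```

View pics/sc.png

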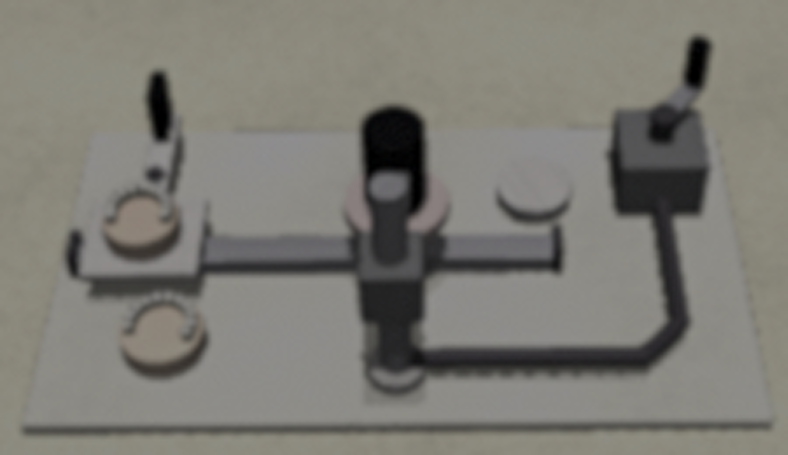

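View pics/si.png

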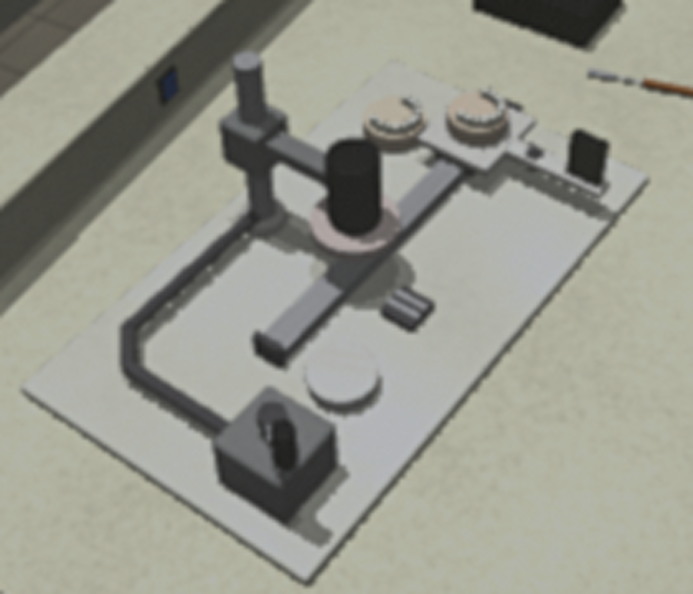

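Run:
```python
from h import *
s=lambda u,v:(200+u/3.5,140+v/3.5)
d=lambda u,v:(200+u/3.3,130+v/3.3)
# station corners order (+x -y),(+x +y),(-x +y),(-x -y) ; local rel origin
L=np.array([[135,-270],[135,270],[-175,270],[-175,-270]],float)
S=[s(24,425),s(772,420),s(722,130),s(95,132)]
D=[d(392,62),d(22,388),d(308,580),d(648,178)]
for n,P in(('scene',S),('side',D)):
    W=np.array([onz(n,p,12)[:2] for p in P]);print(n,W)
    a=L-L.mean(0);b=W-W.mean(0)
    th=np.arctan2((a[:,0]*b[:,1]-a[:,1]*b[:,0]).sum(),(a*b).sum());R=np.array([[np.cos(th),-np.sin(th)],[np.sin(th),np.cos(th)]])
    t=W.mean(0)-R@L.mean(0);print('th',np.degrees(th),'t',t,'crank axis',R@[-100,210]+t,'notch',R@[-85,0]+t,'res',(L@R.T+t-W).ravel())
k1,k2=tri('scene',s(697,62),'side',d(285,445));print('knob',k1,k2)
k1,k2=tri('scene',s(706,42),'side',d(283,427));print('knobtop?',k1,k2)
print('paddle',tri('scene',s(159,106),'side',d(588,157)))
print('hub',tri('scene',s(664,115),'side',d(272,412)))
```

```text
scene [[ 722.65 -293.87]
 [ 785.14  236.36]
 [ 485.38  279.4 ]
 [ 416.73 -257.42]]
th -7.122360498157737 t [622.32 -11.36] crank axis [549.13 209.42] notch [537.98  -0.82] res [ 0.16 -2.15  4.61  3.46 -3.23 -1.14 -1.54 -0.16]
side [[ 716.82 -292.72]
 [ 778.7   237.7 ]
 [ 474.61  271.93]
 [ 412.18 -256.42]]
th -6.674551494228328 t [615.44 -12.2 ] crank axis [540.53 208.  ] notch [531.02  -2.32] res [ 1.32 -3.34  2.21  2.58 -1.6   4.38 -1.93 -3.61]
knob [511.18 237.02 115.19] 3.0555005939258093
knobtop? [512.07 239.26 137.3 ] 7.430747024250868
paddle (array([ 455.72, -193.89,   70.21]), np.float64(2.035751316552984))
hub (array([545.04, 204.58,  93.04]), np.float64(3.4651566967868916))
```

{"name": "arm_command", "arguments": {"plan": [[[1, 0, 0, 0.94, 85], [1, 0, 0, 0.94, 85], [1, 0, 0, 0.94, 85], [1, 0, 0, 0.94, 85], [1, 0, 0, 0.94, 85], [1, -0.5, 0, 0.94, 85], [0.6, -1, 0, 0, 85], [0.3, -1, 0, 0, 85], [0, -1, 0, 0, 85], [0, -1, 0, 0, 85], [0, -1, 0, 0, 85], [0, -1, 0, 0, 85]]]}}

```text
time_s: 1.15
position: [398.8, -412.6, 397.2]
eef_rot: [[0.987, -0.158, -0.007], [-0.158, -0.987, 0.003], [-0.008, -0.002, -1.0]]
contact_force: [-0.6, -0.2, -1.0]
width: 0.998
```

{"name": "arm_command", "arguments": {"plan": [[[0.1, -1, 0, -0.25, 85], [0.1, -1, 0, -0.25, 85], [0, -1, 0, 0, 85], [0, -1, 0, 0, 85], [0, -1, 0, 0, 85], [0, -1, 0, 0, 85], [0, -1, 0, 0, 85], [0, -1, 0, 0, 85], [0, -1, 0, 0, 85], [0, -1, 0, 0, 85], [0, -1, 0, 0, 85], [0, -1, 0, 0, 85], [0, -1, 0, 0, 85], [0, -1, 0, 0, 85], [0, -1, 0, 0, 85], [0, -1, 0, 0, 85], [0, -1, 0, 0, 85], [0, -1, 0, 0, 85], [0, -1, 0, 0, 85]]]}}

```text
time_s: 2.73
position: [459.8, 83.5, 397.4]
eef_rot: [[0.993, -0.116, -0.012], [-0.115, -0.993, 0.006], [-0.012, -0.005, -1.0]]
contact_force: [0.5, -0.3, 0.4]
width: 0.997
```

{"name": "arm_command", "arguments": {"plan": [[[0.2, -1, 0, 0, 85], [0.2, -1, 0, 0, 85], [0.2, -1, 0, 0, 85], [0.2, -1, 0, 0, 85], [0.1, -0.6, 0, 0, 85], [0, -0.1, 0, 0, 85], [0, 0, 0, 0, 85]]]}}

```text
time_s: 3.32
position: [495.0, 211.0, 396.4]
eef_rot: [[0.994, -0.104, -0.014], [-0.104, -0.995, 0.01], [-0.015, -0.008, -1.0]]
contact_force: [1.1, -0.3, 0.2]
width: 0.993
```

Run:
```python
from h import *
import json
o=get_obs();print(o['position'],o['contact_force'])
cv2.imwrite('pics/w1.png',grab_frame('wrist')[:,:,::-1])
json.dump({'position':list(map(float,o['position'])),'eef_rot':np.array(o['eef_rot']).tolist()},open('w1.json','w'))
```

```text
[494.97 210.99 396.4 ] [ 1.15 -0.34  0.15]
```

View pics/w1.png

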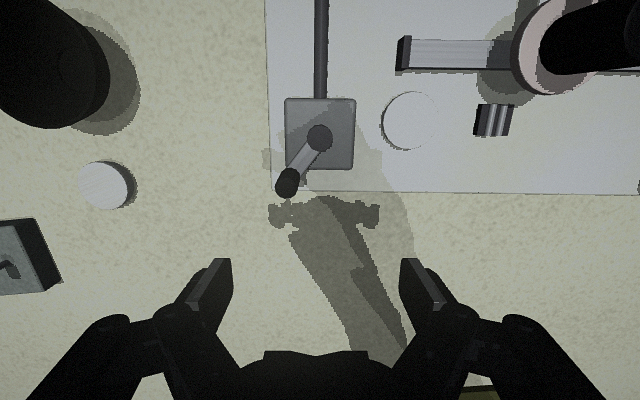

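Run:
```python
from h import *
import json
o=json.load(open('w1.json'))
crop('pics/w1.png','pics/w1c.png',250,80,300,130,2.6)
for uv,z in(((285.5,187),136),((320,137),93),((284,99),70),((355,99),70),((284,170),70),((355,170),70),((320,134),70),((266,193),12),((493,119),22)): print(uv,onz('wrist',uv,z,o))
```

```text
(285.5, 187) [513.01 235.79 136.  ]
(320, 137) [545.07 204.23  93.  ]
(284, 99) [581.35 234.81  70.  ]
(355, 99) [574.3  167.85  70.  ]
(284, 170) [513.41 244.38  70.  ]
(355, 170) [505.94 172.01  70.  ]
(320, 134) [545.49 204.05  70.  ]
(266, 193) [474.51 279.33  12.  ]
(493, 119) [537.07   9.67  22.  ]
```

View pics/w1c.png

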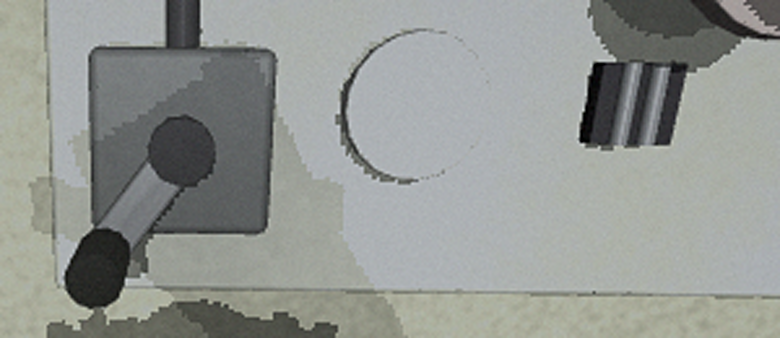

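{"name": "arm_command", "arguments": {"plan": [[[0.38, -0.49, 0, 0, 85], [0.38, -0.49, 0, 0, 85], [0, 0, 0.8, 0, 85], [0, 0, 0.8, 0, 85], [0, 0, 0.8, 0, 85], [0, 0, 0.5, 0, 85], [0, 0, 0, 0, 85]]]}}

```text
time_s: 3.95
position: [515.8, 221.2, 322.6]
eef_rot: [[0.993, -0.119, -0.015], [-0.119, -0.993, 0.002], [-0.015, -0.0, -1.0]]
contact_force: [0.0, 1.2, -0.1]
width: 0.997
```

Run:
```python
from h import *
import json
o=get_obs();print(o['position'],np.array(o['eef_rot']),o['contact_force'])
p=np.array(o['position']);R=np.array(o['eef_rot'])
cv2.imwrite('pics/w2.png',grab_frame('wrist')[:,:,::-1])
print('grasp pt',p+R[:,2]*155, 'tool delta to knob',R.T@(np.array([513,236,120])-p-R[:,2]*155))
print(proj('wrist',[513,236,136],o),proj('wrist',[545,205,93],o))
```

```text
[515.81 221.17 322.57] [[ 0.99 -0.12 -0.01]
 [-0.12 -0.99  0.  ]
 [-0.01 -0.   -1.  ]] [ 0.    1.15 -0.08]
grasp pt [513.55 221.51 167.58] tool delta to knob [ -1.57 -14.3   47.62]
[291.48 253.37] [333.92 177.57]
```

View pics/w2.png

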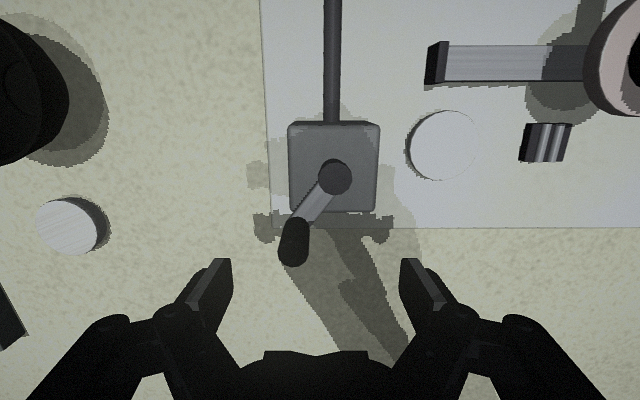

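{"name": "arm_command", "arguments": {"plan": [[[0, -0.5, 0, 0, 85], [0, -0.15, 0, 0, 85], [0, 0, 0.6, 0, 85], [0, 0, 0.6, 0, 85], [0, 0, 0.5, 0, 85], [0, 0, 0.15, 0, 85], [0, 0, 0, 0, 85]]]}}

```text
time_s: 4.58
position: [520.8, 240.1, 283.5]
eef_rot: [[0.993, -0.122, -0.001], [-0.122, -0.993, 0.009], [-0.002, -0.009, -1.0]]
contact_force: [-0.1, -0.1, -0.0]
width: 0.994
```

Run:
```python
from h import *
o=get_obs();print(o['position'],o['contact_force'])
p=np.array(o['position']);R=np.array(o['eef_rot'])
cv2.imwrite('pics/w3.png',grab_frame('wrist')[:,:,::-1])
print('grasp pt',p+R[:,2]*155, 'tool delta to knob',R.T@(np.array([513,236,118])-p-R[:,2]*155))
```

```text
[520.8  240.05 283.46] [-0.07 -0.08 -0.04]
grasp pt [520.64 241.44 128.46] tool delta to knob [-6.9   6.42 10.42]
```

View pics/w3.png

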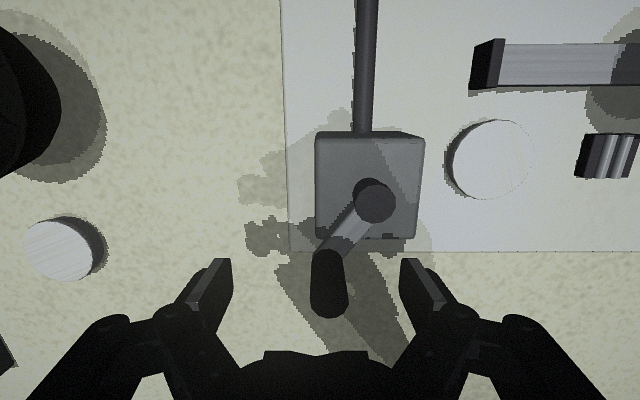

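{"name": "arm_command", "arguments": {"plan": [[[-0.28, 0.2, 0.3, 0, 85], [0, 0, 0.1, 0, 85], [0, 0, 0, 0, 85]]]}}

```text
time_s: 4.88
position: [514.7, 237.2, 276.7]
eef_rot: [[0.993, -0.121, 0.005], [-0.121, -0.993, 0.012], [0.004, -0.013, -1.0]]
contact_force: [-0.2, 0.8, 0.7]
width: 1.0
```

Run:
```python
from h import *
o=get_obs();print(o['position'],o['contact_force'])
p=np.array(o['position']);R=np.array(o['eef_rot'])
print('grasp pt',p+R[:,2]*155, 'tool delta to knob',R.T@(np.array([513,236,118])-p-R[:,2]*155))
```

```text
[514.67 237.2  276.72] [-0.24  0.8   0.74]
grasp pt [515.46 239.1  121.74] tool delta to knob [-2.08  3.42  3.69]
```

Good enough; close.

{"name": "arm_command", "arguments": {"plan": [[[-0.08, 0.13, 0.1, 0, 40], [0, 0, 0, 0, 10], [0, 0, 0, 0, 10], [0, 0, 0, 0, 10], [0, 0, 0, 0, 10], [0, 0, 0, 0, 10], [0, 0, 0, 0, 10], [0, 0, 0, 0, 10]]]}}

```text
time_s: 5.55
position: [513.9, 234.4, 276.8]
eef_rot: [[0.993, -0.121, 0.01], [-0.122, -0.992, 0.014], [0.008, -0.015, -1.0]]
contact_force: [-0.6, -0.2, -0.5]
width: 0.205
```

Run:
```python
from h import *
o=get_obs();print(o['position'],o['contact_force'],o['width']*85.4)
p=np.array(o['position']);R=np.array(o['eef_rot'])
cv2.imwrite('pics/w4.png',grab_frame('wrist')[:,:,::-1])
print('grasp pt',p+R[:,2]*155)
```

```text
[513.88 234.43 276.8 ] [-0.63 -0.24 -0.48] 17.513023155477303
grasp pt [515.37 236.6  121.82]
```

View pics/w4.png

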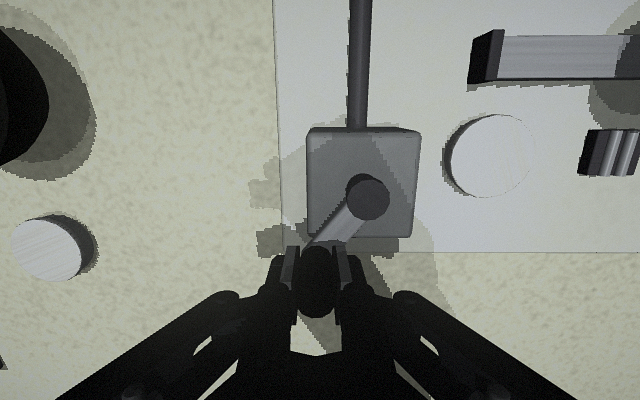

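```bash
cat > plan.py <<'E'
from h import *
import sys
# usage: n step_deg ; prints rows toward ideal circle points from measured state
n=int(sys.argv[1]);st=float(sys.argv[2]);C=np.array([545.,205.])
o=get_obs();p=np.array(o['position']);R=np.array(o['eef_rot']);g=p+R[:,2]*155
v=g[:2]-C;ph=np.degrees(np.arctan2(v[1],v[0]));print('t',o['time_s'],'g',g,'r',np.hypot(*v),'ang',ph,'F',np.array(o['contact_force']),'w',o['width']*85.4)
cur=g.copy();rows=[];dz=(121-g[2])
for i in range(n):
    a=np.radians(ph-st*(i+1));t=np.array([C[0]+44.5*np.cos(a),C[1]+44.5*np.sin(a),g[2]+(dz if i==0 else dz)])
    d=R.T@(t-cur)/25;cur=t;rows.append([*np.round(d,2),0,10])
print([[float(x) for x in r] for r in rows])
E
python3 plan.py 9 10
```

```text
t 5.6 g [515.35 236.6  121.79] r 43.33386698895262 ang 133.1832545877339 F [-0.71  0.8   0.71] w 17.600695414199816
[[0.18, -0.25, 0.04, 0.0, 10.0], [0.25, -0.18, 0.0, 0.0, 10.0], [0.28, -0.13, 0.0, 0.0, 10.0], [0.3, -0.08, 0.0, 0.0, 10.0], [0.31, -0.03, 0.0, 0.0, 10.0], [0.31, 0.03, 0.0, 0.0, 10.0], [0.3, 0.08, 0.0, 0.0, 10.0], [0.28, 0.13, 0.0, 0.0, 10.0], [0.25, 0.18, -0.0, 0.0, 10.0]]
```

{"name": "arm_command", "arguments": {"plan": [[[0.18, -0.25, 0.04, 0, 10], [0.25, -0.18, 0, 0, 10], [0.28, -0.13, 0, 0, 10], [0.3, -0.08, 0, 0, 10], [0.31, -0.03, 0, 0, 10], [0.31, 0.03, 0, 0, 10], [0.3, 0.08, 0, 0, 10], [0.28, 0.13, 0, 0, 10], [0.25, 0.18, 0, 0, 10]]]}}

```text
time_s: 6.35
position: [578.5, 234.0, 276.7]
eef_rot: [[0.993, -0.119, 0.003], [-0.119, -0.993, 0.013], [0.002, -0.013, -1.0]]
contact_force: [-2.2, 0.1, 3.8]
width: 0.207
```

```bash
python3 plan.py 18 10
```

```text
t 6.35 g [579.04 235.92 121.71] r 45.98343924573548 ang 42.248486136077204 F [-2.25  0.11  3.78] w 17.720150870058287
[[0.18, 0.27, 0.03, 0.0, 10.0], [0.17, 0.26, -0.0, 0.0, 10.0], [0.13, 0.28, -0.0, 0.0, 10.0], [0.08, 0.3, -0.0, 0.0, 10.0], [0.02, 0.31, -0.0, 0.0, 10.0], [-0.03, 0.31, -0.0, 0.0, 10.0], [-0.09, 0.3, -0.0, 0.0, 10.0], [-0.14, 0.28, -0.0, 0.0, 10.0], [-0.18, 0.25, -0.0, 0.0, 10.0], [-0.22, 0.22, -0.0, 0.0, 10.0], [-0.26, 0.17, -0.0, 0.0, 10.0], [-0.28, 0.13, -0.0, 0.0, 10.0], [-0.3, 0.08, -0.0, 0.0, 10.0], [-0.31, 0.02, -0.0, 0.0, 10.0], [-0.31, -0.03, -0.0, 0.0, 10.0], [-0.3, -0.09, 0.0, 0.0, 10.0], [-0.28, -0.14, 0.0, 0.0, 10.0], [-0.25, -0.18, 0.0, 0.0, 10.0]]
```

{"name": "arm_command", "arguments": {"plan": [[[0.18, 0.27, 0.03, 0, 10], [0.17, 0.26, 0, 0, 10], [0.13, 0.28, 0, 0, 10], [0.08, 0.3, 0, 0, 10], [0.02, 0.31, 0, 0, 10], [-0.03, 0.31, 0, 0, 10], [-0.09, 0.3, 0, 0, 10], [-0.14, 0.28, 0, 0, 10], [-0.18, 0.25, 0, 0, 10], [-0.22, 0.22, 0, 0, 10]]]}}

```text
time_s: 7.18
position: [570.0, 162.4, 276.5]
eef_rot: [[0.993, -0.118, 0.007], [-0.118, -0.993, 0.024], [0.005, -0.025, -1.0]]
contact_force: [-1.3, 5.5, 2.6]
width: 0.203
```

```bash
python3 plan.py 18 10
```

```text
t 7.1833 g [571.18 166.11 121.58] r 46.8796242060684 ang -56.047135698971864 F [-1.29  5.49  2.64] w 17.324643402495358
[[-0.31, 0.11, 0.02, 0.0, 10.0], [-0.28, 0.13, -0.0, 0.0, 10.0], [-0.3, 0.08, -0.0, 0.0, 10.0], [-0.31, 0.03, -0.0, 0.0, 10.0], [-0.31, -0.02, -0.0, 0.0, 10.0], [-0.3, -0.08, 0.0, 0.0, 10.0], [-0.28, -0.13, 0.0, 0.0, 10.0], [-0.26, -0.17, 0.0, 0.0, 10.0], [-0.22, -0.22, 0.0, 0.0, 10.0], [-0.18, -0.25, 0.01, 0.0, 10.0], [-0.13, -0.28, 0.01, 0.0, 10.0], [-0.08, -0.3, 0.01, 0.0, 10.0], [-0.03, -0.31, 0.01, 0.0, 10.0], [0.02, -0.31, 0.01, 0.0, 10.0], [0.08, -0.3, 0.01, 0.0, 10.0], [0.13, -0.28, 0.01, 0.0, 10.0], [0.17, -0.26, 0.01, 0.0, 10.0], [0.22, -0.22, 0.01, 0.0, 10.0]]
```

```bash
sed -i 's/545.,205./547.,204.5/; s/44\.5\*/45*/g' plan.py; python3 plan.py 20 10
```

```text
t 7.1833 g [571.18 166.11 121.58] r 45.36883906683263 ang -57.78986113301233 F [-1.29  5.49  2.64] w 17.324643402495358
[[-0.27, 0.16, 0.02, 0.0, 10.0], [-0.29, 0.13, -0.0, 0.0, 10.0], [-0.3, 0.08, -0.0, 0.0, 10.0], [-0.31, 0.02, -0.0, 0.0, 10.0], [-0.31, -0.03, -0.0, 0.0, 10.0], [-0.3, -0.09, 0.0, 0.0, 10.0], [-0.28, -0.14, 0.0, 0.0, 10.0], [-0.25, -0.18, 0.0, 0.0, 10.0], [-0.22, -0.23, 0.0, 0.0, 10.0], [-0.18, -0.26, 0.01, 0.0, 10.0], [-0.13, -0.29, 0.01, 0.0, 10.0], [-0.08, -0.3, 0.01, 0.0, 10.0], [-0.02, -0.31, 0.01, 0.0, 10.0], [0.03, -0.31, 0.01, 0.0, 10.0], [0.09, -0.3, 0.01, 0.0, 10.0], [0.14, -0.28, 0.01, 0.0, 10.0], [0.18, -0.25, 0.01, 0.0, 10.0], [0.23, -0.22, 0.01, 0.0, 10.0], [0.26, -0.18, 0.01, 0.0, 10.0], [0.29, -0.13, 0.0, 0.0, 10.0]]
```

{"name": "arm_command", "arguments": {"plan": [[[-0.27, 0.16, 0.02, 0, 10], [-0.29, 0.13, 0, 0, 10], [-0.3, 0.08, 0, 0, 10], [-0.31, 0.02, 0, 0, 10], [-0.31, -0.03, 0, 0, 10], [-0.3, -0.09, 0, 0, 10], [-0.28, -0.14, 0, 0, 10], [-0.25, -0.18, 0, 0, 10], [-0.22, -0.23, 0, 0, 10], [-0.18, -0.26, 0, 0, 10], [-0.13, -0.29, 0, 0, 10], [-0.08, -0.3, 0, 0, 10], [-0.02, -0.31, 0, 0, 10]]]}}

```text
time_s: 8.27
position: [498.4, 203.0, 276.6]
eef_rot: [[0.992, -0.125, 0.02], [-0.126, -0.992, 0.015], [0.018, -0.018, -1.0]]
contact_force: [1.1, -2.8, 2.6]
width: 0.203
```

```bash
python3 plan.py 20 10
```

```text
t 8.2667 g [501.55 205.35 121.66] r 45.45756980505923 ang 178.93059900550654 F [ 1.12 -2.84  2.56] w 17.310609936631963
[[0.01, -0.32, 0.03, 0.0, 10.0], [0.05, -0.31, 0.01, 0.0, 10.0], [0.1, -0.3, 0.01, 0.0, 10.0], [0.15, -0.27, 0.01, 0.0, 10.0], [0.2, -0.24, 0.01, 0.0, 10.0], [0.24, -0.21, 0.01, 0.0, 10.0], [0.27, -0.16, 0.01, 0.0, 10.0], [0.29, -0.11, 0.01, 0.0, 10.0], [0.31, -0.06, 0.01, 0.0, 10.0], [0.31, -0.01, 0.01, 0.0, 10.0], [0.31, 0.05, 0.0, 0.0, 10.0], [0.3, 0.1, 0.0, 0.0, 10.0], [0.27, 0.15, 0.0, 0.0, 10.0], [0.24, 0.2, 0.0, 0.0, 10.0], [0.21, 0.24, -0.0, 0.0, 10.0], [0.16, 0.27, -0.0, 0.0, 10.0], [0.11, 0.29, -0.0, 0.0, 10.0], [0.06, 0.31, -0.0, 0.0, 10.0], [0.01, 0.31, -0.01, 0.0, 10.0], [-0.05, 0.31, -0.01, 0.0, 10.0]]
```

{"name": "arm_command", "arguments": {"plan": [[[0.01, -0.32, 0.03, 0, 10], [0.05, -0.31, 0.01, 0, 10], [0.1, -0.3, 0, 0, 10], [0.15, -0.27, 0, 0, 10], [0.2, -0.24, 0, 0, 10], [0.24, -0.21, 0, 0, 10], [0.27, -0.16, 0, 0, 10], [0.29, -0.11, 0, 0, 10], [0.31, -0.06, 0, 0, 10], [0.31, -0.01, 0, 0, 10], [0.31, 0.05, 0, 0, 10], [0.3, 0.1, 0, 0, 10], [0.27, 0.15, 0, 0, 10], [0.24, 0.2, 0, 0, 10]]]}}

```text
time_s: 9.43
position: [579.6, 234.8, 276.6]
eef_rot: [[0.992, -0.123, -0.001], [-0.123, -0.992, 0.006], [-0.002, -0.006, -1.0]]
contact_force: [-3.2, -0.2, 6.0]
width: 0.203
```

```bash
python3 plan.py 20 10
```

```text
t 9.4333 g [579.43 235.75 121.59] r 45.03826675884383 ang 43.93693594934053 F [-3.2  -0.19  6.01] w 17.31620018814883
[[0.22, 0.22, 0.02, 0.0, 10.0], [0.18, 0.25, -0.0, 0.0, 10.0], [0.14, 0.28, -0.0, 0.0, 10.0], [0.09, 0.3, -0.0, 0.0, 10.0], [0.03, 0.31, -0.0, 0.0, 10.0], [-0.02, 0.31, -0.0, 0.0, 10.0], [-0.08, 0.3, -0.0, 0.0, 10.0], [-0.13, 0.29, -0.0, 0.0, 10.0], [-0.18, 0.26, -0.0, 0.0, 10.0], [-0.22, 0.23, -0.0, 0.0, 10.0], [-0.25, 0.18, -0.0, 0.0, 10.0], [-0.28, 0.14, -0.0, 0.0, 10.0], [-0.3, 0.09, -0.0, 0.0, 10.0], [-0.31, 0.03, 0.0, 0.0, 10.0], [-0.31, -0.02, 0.0, 0.0, 10.0], [-0.3, -0.08, 0.0, 0.0, 10.0], [-0.29, -0.13, 0.0, 0.0, 10.0], [-0.26, -0.18, 0.0, 0.0, 10.0], [-0.23, -0.22, 0.0, 0.0, 10.0], [-0.18, -0.25, 0.0, 0.0, 10.0]]
```

{"name": "arm_command", "arguments": {"plan": [[[0.22, 0.22, 0.02, 0, 10], [0.18, 0.25, 0, 0, 10], [0.14, 0.28, 0, 0, 10], [0.09, 0.3, 0, 0, 10], [0.03, 0.31, 0, 0, 10], [-0.02, 0.31, 0, 0, 10], [-0.08, 0.3, 0, 0, 10], [-0.13, 0.29, 0, 0, 10], [-0.18, 0.26, 0, 0, 10], [-0.22, 0.23, 0, 0, 10], [-0.25, 0.18, 0, 0, 10], [-0.28, 0.14, 0, 0, 10], [-0.3, 0.09, 0, 0, 10]]]}}

```text
time_s: 10.52
position: [552.9, 156.9, 276.6]
eef_rot: [[0.992, -0.122, 0.012], [-0.122, -0.992, 0.019], [0.01, -0.021, -1.0]]
contact_force: [1.1, 1.2, 1.5]
width: 0.2
```

```bash
python3 plan.py 20 10
```

```text
t 10.5167 g [554.77 159.93 121.65] r 45.24640893044223 ang -80.10605719701348 F [1.13 1.16 1.51] w 17.058037360244047
[[-0.31, 0.06, 0.02, 0.0, 10.0], [-0.31, 0.01, -0.0, 0.0, 10.0], [-0.31, -0.04, -0.0, 0.0, 10.0], [-0.3, -0.1, -0.0, 0.0, 10.0], [-0.28, -0.15, 0.0, 0.0, 10.0], [-0.25, -0.19, 0.0, 0.0, 10.0], [-0.21, -0.23, 0.0, 0.0, 10.0], [-0.17, -0.27, 0.0, 0.0, 10.0], [-0.12, -0.29, 0.0, 0.0, 10.0], [-0.06, -0.31, 0.01, 0.0, 10.0], [-0.01, -0.31, 0.01, 0.0, 10.0], [0.04, -0.31, 0.01, 0.0, 10.0], [0.1, -0.3, 0.01, 0.0, 10.0], [0.15, -0.28, 0.01, 0.0, 10.0], [0.19, -0.25, 0.01, 0.0, 10.0], [0.23, -0.21, 0.01, 0.0, 10.0], [0.27, -0.17, 0.01, 0.0, 10.0], [0.29, -0.12, 0.01, 0.0, 10.0], [0.31, -0.06, 0.0, 0.0, 10.0], [0.31, -0.01, 0.0, 0.0, 10.0]]
```

{"name": "arm_command", "arguments": {"plan": [[[-0.31, 0.06, 0.02, 0, 10], [-0.31, 0.01, 0, 0, 10], [-0.31, -0.04, 0, 0, 10], [-0.3, -0.1, 0, 0, 10], [-0.28, -0.15, 0, 0, 10], [-0.25, -0.19, 0, 0, 10], [-0.21, -0.23, 0, 0, 10], [-0.17, -0.27, 0, 0, 10], [-0.12, -0.29, 0, 0, 10], [-0.06, -0.31, 0, 0, 10], [-0.01, -0.31, 0, 0, 10], [0.04, -0.31, 0, 0, 10]]]}}

```text
time_s: 11.52
position: [499.6, 216.6, 276.6]
eef_rot: [[0.992, -0.125, 0.028], [-0.126, -0.992, 0.017], [0.026, -0.021, -0.999]]
contact_force: [5.1, -3.6, 1.2]
width: 0.206
```

```bash
python3 plan.py 20 8
```

```text
t 11.5167 g [503.91 219.31 121.68] r 45.55953018868826 ang 161.0303826578382 F [ 5.07 -3.57  1.22] w 17.57268839794547
[[0.09, -0.24, 0.03, 0.0, 10.0], [0.1, -0.23, 0.01, 0.0, 10.0], [0.13, -0.21, 0.01, 0.0, 10.0], [0.16, -0.19, 0.01, 0.0, 10.0], [0.19, -0.17, 0.01, 0.0, 10.0], [0.21, -0.14, 0.01, 0.0, 10.0], [0.23, -0.11, 0.01, 0.0, 10.0], [0.24, -0.08, 0.01, 0.0, 10.0], [0.25, -0.04, 0.01, 0.0, 10.0], [0.25, -0.01, 0.01, 0.0, 10.0], [0.25, 0.03, 0.01, 0.0, 10.0], [0.24, 0.06, 0.01, 0.0, 10.0], [0.23, 0.09, 0.0, 0.0, 10.0], [0.22, 0.12, 0.0, 0.0, 10.0], [0.2, 0.15, 0.0, 0.0, 10.0], [0.18, 0.18, 0.0, 0.0, 10.0], [0.15, 0.2, -0.0, 0.0, 10.0], [0.12, 0.22, -0.0, 0.0, 10.0], [0.09, 0.24, -0.0, 0.0, 10.0], [0.05, 0.25, -0.0, 0.0, 10.0]]
```

{"name": "arm_command", "arguments": {"plan": [[[0.09, -0.24, 0.03, 0, 10], [0.1, -0.23, 0, 0, 10], [0.13, -0.21, 0, 0, 10], [0.16, -0.19, 0, 0, 10]]]}}

```text
time_s: 11.85
position: [510.5, 233.6, 276.6]
eef_rot: [[0.992, -0.128, 0.017], [-0.128, -0.992, 0.007], [0.016, -0.009, -1.0]]
contact_force: [-0.4, -2.3, 5.1]
width: 0.204
```

```bash
python3 plan.py 14 6
```

```text
t 11.85 g [513.22 234.65 121.63] r 45.27913791348814 ang 138.24429814054383 F [-0.44 -2.27  5.05] w 17.413671519358005
[[0.12, -0.14, 0.03, 0.0, 10.0], [0.13, -0.14, 0.0, 0.0, 10.0], [0.14, -0.12, 0.0, 0.0, 10.0], [0.16, -0.11, 0.0, 0.0, 10.0], [0.17, -0.09, 0.0, 0.0, 10.0], [0.17, -0.07, 0.0, 0.0, 10.0], [0.18, -0.05, 0.0, 0.0, 10.0], [0.19, -0.03, 0.0, 0.0, 10.0], [0.19, -0.02, 0.0, 0.0, 10.0], [0.19, 0.0, 0.0, 0.0, 10.0], [0.19, 0.02, 0.0, 0.0, 10.0], [0.18, 0.04, 0.0, 0.0, 10.0], [0.18, 0.06, 0.0, 0.0, 10.0], [0.17, 0.08, 0.0, 0.0, 10.0]]
```

{"name": "arm_command", "arguments": {"plan": [[[0.12, -0.14, 0.03, 0, 10], [0.13, -0.14, 0, 0, 10], [0.14, -0.12, 0, 0, 10], [0.16, -0.11, 0, 0, 10], [0.17, -0.09, 0, 0, 10]]]}}

```text
time_s: 12.27
position: [529.0, 246.2, 276.6]
eef_rot: [[0.992, -0.127, 0.01], [-0.127, -0.992, 0.003], [0.009, -0.004, -1.0]]
contact_force: [-0.5, -1.5, 5.2]
width: 0.205
```

```bash
python3 plan.py 14 6
```

```text
t 12.2667 g [530.5  246.58 121.61] r 45.194036505126654 ang 111.41099405078486 F [-0.49 -1.51  5.16] w 17.510434071293282
[[0.17, -0.07, 0.03, 0.0, 10.0], [0.18, -0.06, 0.0, 0.0, 10.0], [0.18, -0.04, 0.0, 0.0, 10.0], [0.19, -0.03, 0.0, 0.0, 10.0], [0.19, -0.01, 0.0, 0.0, 10.0], [0.19, 0.01, 0.0, 0.0, 10.0], [0.19, 0.03, 0.0, 0.0, 10.0], [0.18, 0.05, 0.0, 0.0, 10.0], [0.17, 0.07, 0.0, 0.0, 10.0], [0.17, 0.09, 0.0, 0.0, 10.0], [0.16, 0.11, 0.0, 0.0, 10.0], [0.14, 0.12, 0.0, 0.0, 10.0], [0.13, 0.14, 0.0, 0.0, 10.0], [0.12, 0.15, 0.0, 0.0, 10.0]]
```

{"name": "arm_command", "arguments": {"plan": [[[0.17, -0.07, 0.03, 0, 10], [0.18, -0.06, 0, 0, 10], [0.18, -0.04, 0, 0, 10], [0.19, -0.03, 0, 0, 10]]]}}

```text
time_s: 12.6
position: [548.0, 249.3, 276.6]
eef_rot: [[0.992, -0.127, 0.006], [-0.127, -0.992, 0.002], [0.006, -0.003, -1.0]]
contact_force: [-2.0, -3.7, 5.5]
width: 0.205
```

```bash
python3 plan.py 10 6
```

```text
t 12.6 g [548.95 249.63 121.58] r 45.1698338760812 ang 87.52477698367375 F [-1.97 -3.71  5.49] w 17.530429497383658
[[0.19, 0.0, 0.02, 0.0, 10.0], [0.19, 0.01, 0.0, 0.0, 10.0], [0.19, 0.03, 0.0, 0.0, 10.0], [0.18, 0.05, 0.0, 0.0, 10.0], [0.17, 0.07, 0.0, 0.0, 10.0], [0.17, 0.09, 0.0, 0.0, 10.0], [0.16, 0.11, 0.0, 0.0, 10.0], [0.14, 0.12, 0.0, 0.0, 10.0], [0.13, 0.14, 0.0, 0.0, 10.0], [0.12, 0.15, 0.0, 0.0, 10.0]]
```

{"name": "arm_command", "arguments": {"plan": [[[0.19, 0, 0.02, 0, 10], [0.19, 0.01, 0, 0, 10], [0.19, 0.03, 0, 0, 10], [0.18, 0.05, 0, 0, 10]]]}}

```text
time_s: 12.93
position: [558.8, 248.4, 276.3]
eef_rot: [[0.992, -0.122, -0.021], [-0.122, -0.993, 0.003], [-0.021, -0.0, -1.0]]
contact_force: [-9.8, 0.3, 12.8]
width: 0.203
```

```bash
python3 plan.py 10 6
```

```text
t 12.9333 g [555.61 248.85 121.3 ] r 45.177127936425364 ang 79.00775788152838 F [-9.78  0.27 12.83] w 17.33216336482757
[[0.19, 0.03, 0.01, 0.0, 10.0], [0.18, 0.04, -0.0, 0.0, 10.0], [0.18, 0.06, -0.0, 0.0, 10.0], [0.17, 0.08, -0.0, 0.0, 10.0], [0.16, 0.1, -0.0, 0.0, 10.0], [0.15, 0.11, -0.0, 0.0, 10.0], [0.14, 0.13, -0.0, 0.0, 10.0], [0.12, 0.14, -0.0, 0.0, 10.0], [0.11, 0.15, -0.0, 0.0, 10.0], [0.09, 0.16, -0.0, 0.0, 10.0]]
```

{"name": "arm_command", "arguments": {"plan": [[[0.25, 0.04, 0, 0, 10], [0.25, 0.04, 0, 0, 10], [0.25, 0.04, 0, 0, 10]]]}}

```text
time_s: 13.18
position: [565.1, 248.3, 275.8]
eef_rot: [[0.992, -0.113, -0.057], [-0.113, -0.994, 0.004], [-0.057, 0.003, -0.998]]
contact_force: [-14.7, -0.3, 16.3]
width: 0.204
```

```bash
python3 plan.py 1 1
python3 - <<'E'
from h import *
cv2.imwrite('pics/scene5.png',grab_frame('scene')[:,:,::-1])
crop('pics/scene5.png','pics/s5.png',200,120,225,150,3.5)
E
```

```text
t 13.1833 g [556.26 248.92 121.05] r 45.370526319201694 ang 78.22377432768303 F [-14.73  -0.32  16.28] w 17.406279649160794
[[0.03, 0.02, 0.0, 0.0, 10.0]]
```

View pics/s5.png

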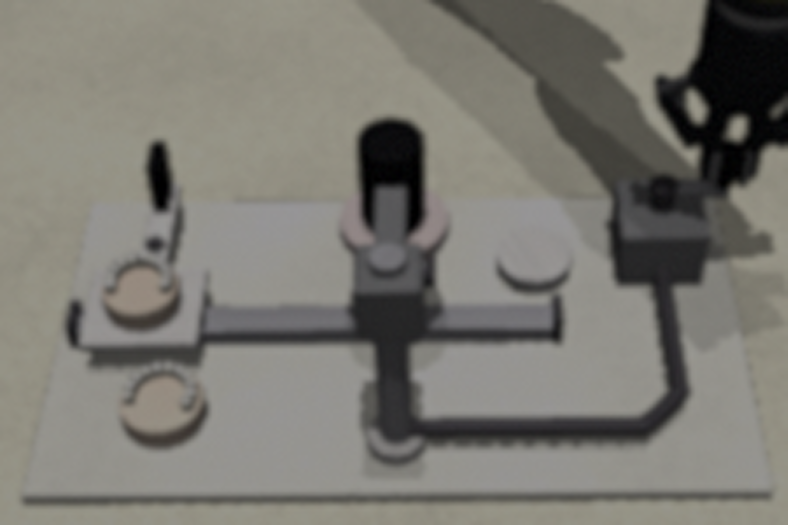

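{"name": "arm_command", "arguments": {"plan": [[[-0.15, 0, 0, 0, 10], [-0.1, 0, 0, 0, 10], [0, 0, 0, 0, 40], [0, 0, 0, 0, 60], [0, 0, 0, 0, 60], [0, 0, 0, 0, 60], [0, 0, -0.4, 0, 60], [0, 0, -1, 0, 60], [0, 0, -1, 0, 60], [0, 0, -1, 0, 60], [0, 0, 0, 0, 60]]]}}

```text
time_s: 14.15
position: [564.6, 251.3, 362.8]
eef_rot: [[0.992, -0.111, -0.063], [-0.111, -0.994, 0.007], [-0.064, 0.0, -0.998]]
contact_force: [1.1, 0.3, 0.9]
width: 0.704
```

Run:
```python
from h import *
o=get_obs();print(o['position'],np.array(o['eef_rot']),o['contact_force'],o['width'])
for n in('wrist','side','scene'): cv2.imwrite(f'pics/{n}6.png',grab_frame(n)[:,:,::-1])
crop('pics/side6.png','pics/s6.png',200,100,210,210,2.8)
```

```text
[564.56 251.29 362.8 ] [[ 0.99 -0.11 -0.06]
 [-0.11 -0.99  0.01]
 [-0.06  0.   -1.  ]] [1.07 0.32 0.93] 0.7038809926735146
```

View pics/wrist6.png

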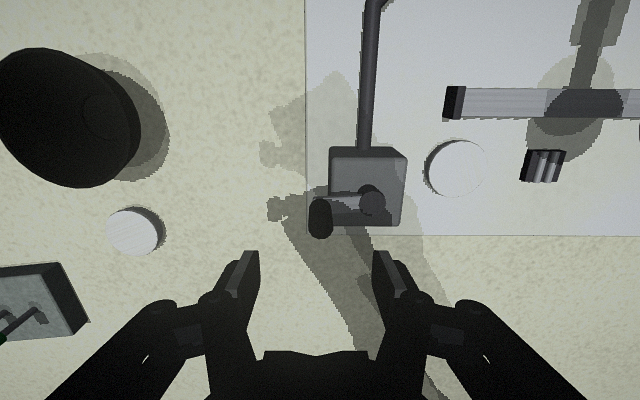

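View pics/s6.png

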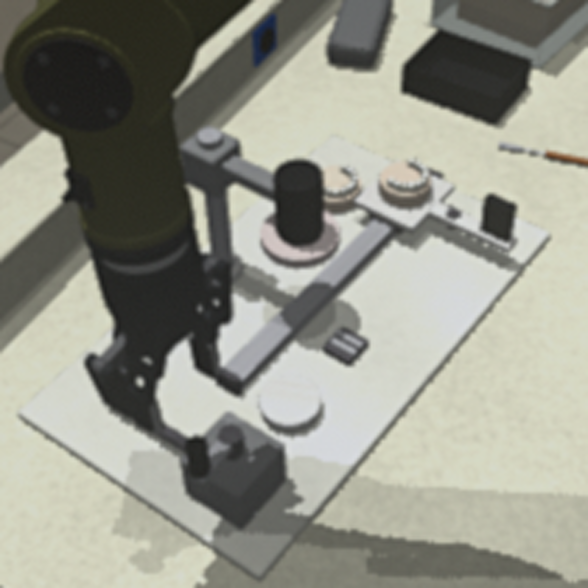

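{"name": "arm_command", "arguments": {"plan": [[[-0.5, 0.5, -0.5, 0, 60], [-0.5, 0.9, -0.5, 0, 60], [-0.5, 1, 0, 0, 60], [-0.5, 1, 0, 0, 60], [-0.3, 1, 0, 0, 60], [-0.2, 1, 0, 0, 60], [0, 1, 0, 0, 60], [0, 1, 0, 0, 60], [0, 1, 0, 0, 60], [0, 0.6, 0, 0, 60], [0, 0.2, 0, 0, 60], [0, 0, 0, 0, 60]]]}}

```text
time_s: 15.3
position: [466.6, 21.6, 377.2]
eef_rot: [[0.989, -0.104, -0.101], [-0.104, -0.995, -0.002], [-0.1, 0.012, -0.995]]
contact_force: [0.2, 0.4, 0.1]
width: 0.702
```

Run:
```python
from h import *
import json
o=get_obs();print(o['position'],np.array(o['eef_rot']),o['contact_force'],o['width'])
cv2.imwrite('pics/w7.png',grab_frame('wrist')[:,:,::-1])
json.dump({'position':list(map(float,o['position'])),'eef_rot':np.array(o['eef_rot']).tolist()},open('w7.json','w'))
```

```text
[466.58  21.6  377.22] [[ 0.99 -0.1  -0.1 ]
 [-0.1  -0.99 -0.  ]
 [-0.1   0.01 -0.99]] [0.19 0.43 0.12] 0.7024454343359103
```

View pics/w7.png

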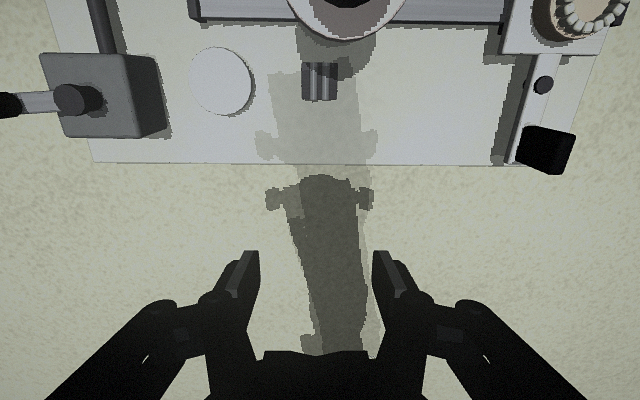

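Run:
```python
from h import *
crop('pics/w7.png','pics/w7c.png',280,40,320,140,2.4)
```

```text
(no output)
```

View pics/w7c.png

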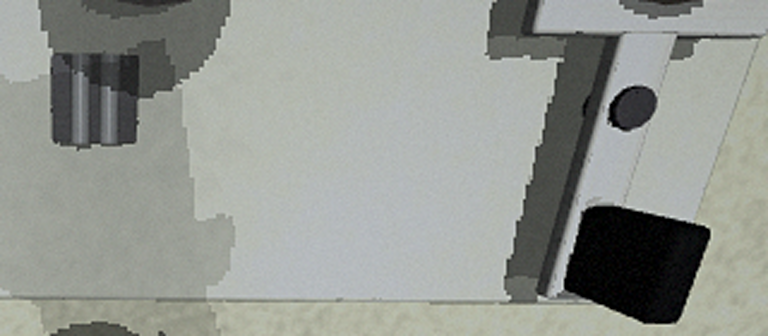

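Run:
```python
from h import *
import json
o=json.load(open('w7.json'))
c=lambda u,v:(280+u/2.4,40+v/2.4)
n=onz('wrist',c(94,101),20,o);print('notch',n)
a=onz('wrist',c(94,55),20,o);b=onz('wrist',c(94,147),20,o);print('ends',a,b)
e1=onz('wrist',(95,162.5),12,o);e2=onz('wrist',(510,165.5),12,o);print('edge',e1,e2,'th',-np.degrees(np.arctan2(e2[0]-e1[0],-(e2[1]-e1[1])))*-1)
ths=np.radians(np.array([-6.9]));
ys=np.array([-np.sin(ths[0]),np.cos(ths[0])])
for uv in((598,206),(708,229),(688,300),(668,322)): print('paddle corner?',onz('wrist',c(*uv),96,o))
print('arm knob',onz('wrist',c(633,107),50,o))
```

```text
notch [535.08   6.53  20.  ]
ends [552.38   4.8   20.  ] [516.89   8.34  20.  ]
edge [477.35 269.17  12.  ] [ 422.36 -205.87   12.  ] th -6.603625587468074
paddle corner? [ 486.   -159.54   96.  ]
paddle corner? [ 473.94 -199.21   96.  ]
paddle corner? [ 448.49 -198.5    96.  ]
paddle corner? [ 440.7  -193.19   96.  ]
arm knob [ 511.99 -198.7    50.  ]
```

{"name": "arm_command", "arguments": {"plan": [[[0.06, 0.8, 0, 0.1, 60], [0.06, 1, 0, 0.1, 60], [0.06, 1, 0, 0, 60], [0.06, 1, 0, 0, 60], [0.06, 1, 0, 0, 60], [0.06, 1, 0, 0, 60], [0.06, 1, 0, 0, 60], [0.06, 0.9, 0, 0, 60], [0, 0.5, 0, 0, 60], [0, 0.1, 0, 0, 60], [0, 0, 0, 0, 60]]]}}

```text
time_s: 16.27
position: [464.0, -174.7, 373.2]
eef_rot: [[0.991, -0.086, -0.101], [-0.086, -0.996, 0.009], [-0.101, 0.0, -0.995]]
contact_force: [0.5, -0.5, 0.3]
width: 0.704
```

Run:
```python
from h import *
import json
o=get_obs();print(o['position'],np.array(o['eef_rot']),o['contact_force'],o['joint_positions'])
cv2.imwrite('pics/w8.png',grab_frame('wrist')[:,:,::-1])
json.dump({'position':list(map(float,o['position'])),'eef_rot':np.array(o['eef_rot']).tolist()},open('w8.json','w'))
```

```text
[ 464.03 -174.66  373.17] [[ 0.99 -0.09 -0.1 ]
 [-0.09 -1.    0.01]
 [-0.1   0.   -0.99]] [ 0.48 -0.52  0.33] [ 14.45  33.72   0.82 111.54   0.9   40.46 -80.52]
```

View pics/w8.png

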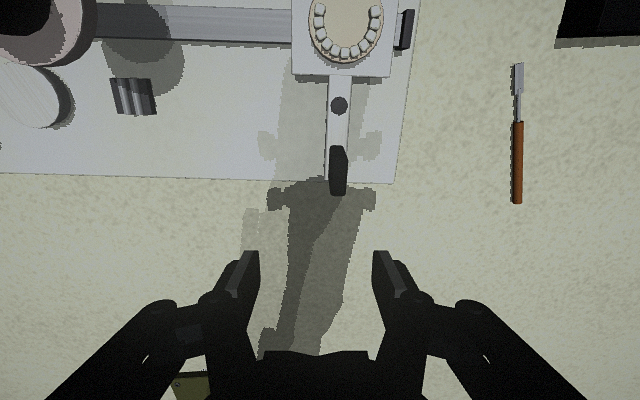

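Run:
```python
from h import *
im=cv2.imread('pics/w8.png')[135:205,310:370]
im=cv2.convertScaleAbs(im,alpha=3,beta=20)
cv2.imwrite('pics/w8c.png',cv2.resize(im,None,fx=8,fy=8,interpolation=cv2.INTER_NEAREST))
```

```text
(no output)
```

View pics/w8c.png

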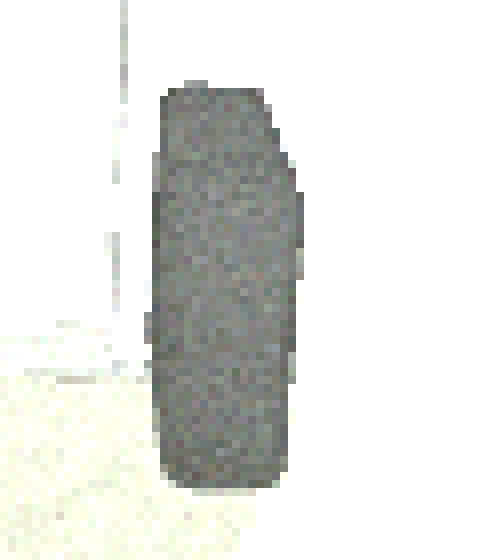

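Run:
```python
from h import *
import json
o=json.load(open('w8.json'))
for uv in((338.5,175),(338.5,156),(338,195),(330.5,194),(346,194)): print(uv,onz('wrist',uv,96,o))
pd=onz('wrist',(338.5,175),96,o);pd[2]=76
R=np.array(o['eef_rot']);p=np.array(o['position']);g=p+R[:,2]*155;print('g',g,'tool delta to paddle z80',R.T@(pd+[0,0,4]-g))
n=onz('wrist',(133,97),20,o);print('notch',n,'along rail',(n-pd)@np.array([.119,.993,0]))
```

```text
(338.5, 175) [ 460.06 -193.98   96.  ]
(338.5, 156) [ 476.61 -194.9    96.  ]
(338, 195) [ 441.65 -192.53   96.  ]
(330.5, 194) [ 443.17 -186.01   96.  ]
(346, 194) [ 441.99 -199.59   96.  ]
g [ 448.4  -173.34  218.97] tool delta to paddle z80 [ 27.39  19.53 136.9 ]
notch [535.34   4.93  20.  ] along rail 206.48402690395972
```

{"name": "arm_command", "arguments": {"plan": [[[0.5, 0.4, 0, 0.2, 60], [0.5, 0.4, 0, 0.2, 60], [0, 0, 0.8, 0, 60], [0, 0, 1, 0, 60], [0, 0, 1, 0, 60], [0, 0, 0.6, 0, 60], [0, 0, 0.2, 0, 60], [0, 0, 0, 0, 60]]]}}

```text
time_s: 16.98
position: [484.3, -178.8, 278.4]
eef_rot: [[0.991, -0.095, -0.095], [-0.094, -0.995, 0.017], [-0.096, -0.008, -0.995]]
contact_force: [-0.4, 0.3, 0.0]
width: 0.705
```

```bash
cat > q.py <<'E'
from h import *
import sys
o=get_obs();p=np.array(o['position']);R=np.array(o['eef_rot']);g=p+R[:,2]*155
T=np.array([460,-194,78.])
print(o['time_s'],'g',g,'F',np.array(o['contact_force']),'w',o['width']*85.4);print(R);print('delta tool/25',R.T@(T-g)/25)
if len(sys.argv)>1: cv2.imwrite(sys.argv[1],grab_frame('wrist')[:,:,::-1])
E
python3 q.py pics/w9.png
```

```text
16.9833 g [ 469.55 -176.2   124.15] F [-0.42  0.33  0.03] w 60.20347183534356
[[ 0.99 -0.09 -0.1 ]
 [-0.09 -1.    0.02]
 [-0.1  -0.01 -1.  ]]
delta tool/25 [-0.13  0.76  1.86]
```

View pics/w9.png

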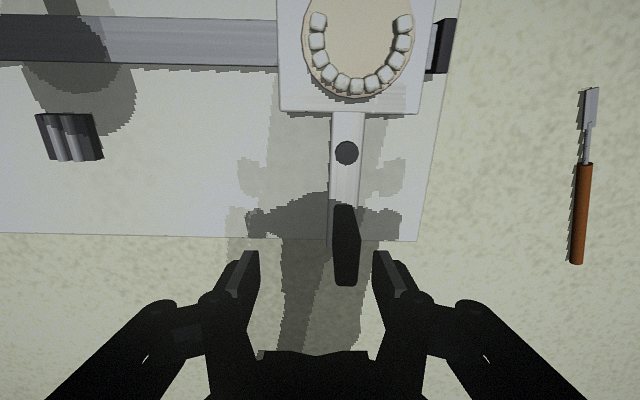

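{"name": "arm_command", "arguments": {"plan": [[[-0.1, 0.45, 0, 0.12, 60], [0, 0.3, 0, 0.12, 60], [0, 0, 0.3, 0, 60], [0, 0, 0, 0, 60]]]}}

```text
time_s: 17.37
position: [480.8, -198.1, 274.4]
eef_rot: [[0.99, -0.114, -0.088], [-0.113, -0.994, 0.015], [-0.089, -0.005, -0.996]]
contact_force: [-0.3, -0.2, 0.3]
width: 0.701
```

```bash
python3 q.py pics/w10.png
```

```text
17.3667 g [ 467.12 -195.84  120.02] F [-0.25 -0.18  0.26] w 59.87871236981398
[[ 0.99 -0.11 -0.09]
 [-0.11 -0.99  0.01]
 [-0.09 -0.   -1.  ]]
delta tool/25 [-0.14 -0.03  1.7 ]
```

View pics/w10.png

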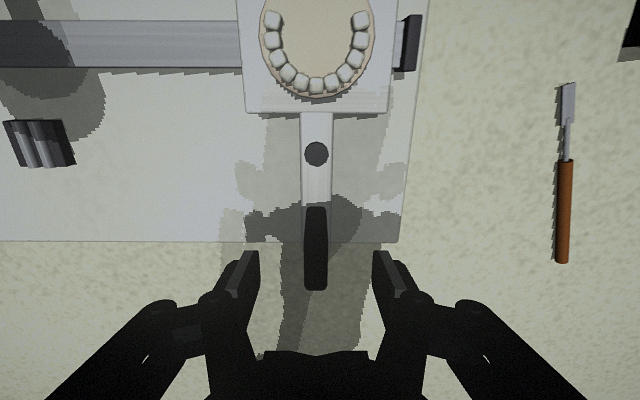

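{"name": "arm_command", "arguments": {"plan": [[[-0.05, 0, 0.5, 0, 60], [-0.05, 0, 0.5, 0, 60], [0, 0, 0.4, 0, 60], [0, 0, 0.2, 0, 60], [0, 0, 0, 0, 60]]]}}

```text
time_s: 17.83
position: [476.2, -198.7, 235.5]
eef_rot: [[0.99, -0.116, -0.082], [-0.115, -0.993, 0.013], [-0.083, -0.003, -0.997]]
contact_force: [-0.5, 0.9, -0.6]
width: 0.705
```

```bash
python3 q.py pics/w11.png
```

```text
17.8333 g [ 463.53 -196.75   81.05] F [-0.49  0.87 -0.6 ] w 60.230396904051226
[[ 0.99 -0.12 -0.08]
 [-0.12 -0.99  0.01]
 [-0.08 -0.   -1.  ]]
delta tool/25 [-0.14 -0.09  0.13]
```

View pics/w11.png

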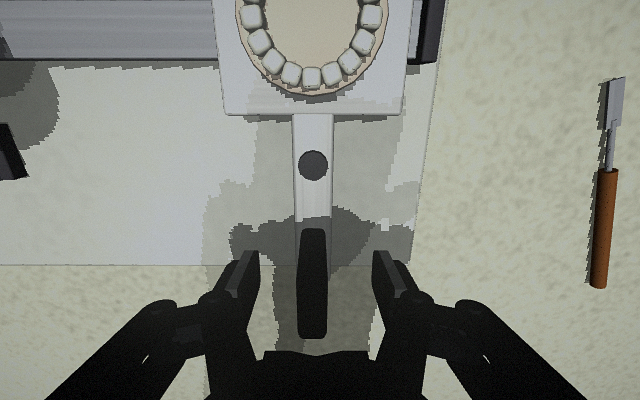

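Paddle sits centred between pads (col 313). Close.

{"name": "arm_command", "arguments": {"plan": [[[-0.14, -0.08, 0.1, 0, 30], [0, 0, 0, 0, 5], [0, 0, 0, 0, 5], [0, 0, 0, 0, 5], [0, 0, 0, 0, 5], [0, 0, 0, 0, 5]]]}}

```text
time_s: 18.38
position: [473.1, -196.1, 234.7]
eef_rot: [[0.99, -0.116, -0.079], [-0.115, -0.993, 0.012], [-0.08, -0.003, -0.997]]
contact_force: [0.4, -0.3, -2.9]
width: 0.155
```

```bash
python3 q.py pics/w12.png
```

```text
18.3833 g [ 460.77 -194.25   80.21] F [ 0.44 -0.27 -2.95] w 13.237232012336742
[[ 0.99 -0.12 -0.08]
 [-0.12 -0.99  0.01]
 [-0.08 -0.   -1.  ]]
delta tool/25 [-0.02 -0.01  0.09]
```

View pics/w12.png

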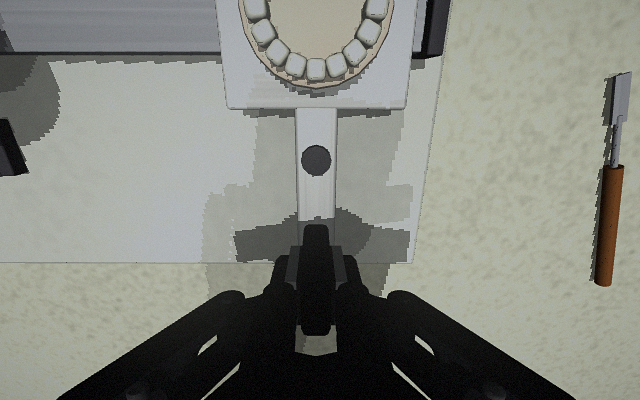

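{"name": "arm_command", "arguments": {"plan": [[[0, -0.2, 0, 0, 5], [0, -0.4, 0, 0, 5], [0, -0.5, 0, 0, 5], [0, -0.5, 0, 0, 5], [0, -0.5, 0, 0, 5], [0, -0.4, 0, 0, 5]]]}}

```text
time_s: 18.93
position: [480.5, -131.2, 234.7]
eef_rot: [[0.99, -0.117, -0.079], [-0.117, -0.993, 0.009], [-0.079, -0.0, -0.997]]
contact_force: [1.0, -2.3, -3.8]
width: 0.157
```

```bash
python3 q.py
```

```text
18.9333 g [ 468.31 -129.77   80.22] F [ 1.   -2.27 -3.77] w 13.370475001793995
[[ 0.99 -0.12 -0.08]
 [-0.12 -0.99  0.01]
 [-0.08 -0.   -1.  ]]
delta tool/25 [-0.02  2.59  0.09]
```

{"name": "arm_command", "arguments": {"plan": [[[0, -0.4, 0, 0, 5], [0, -0.5, 0, 0, 5], [0, -0.5, 0, 0, 5], [0, -0.5, 0, 0, 5], [0, -0.5, 0, 0, 5], [0, -0.5, 0, 0, 5], [0, -0.4, 0, 0, 5], [0, -0.3, 0, 0, 5], [0, 0, 0, 0, 5]]]}}

```text
time_s: 19.68
position: [492.5, -27.1, 234.7]
eef_rot: [[0.991, -0.112, -0.077], [-0.112, -0.994, 0.012], [-0.078, -0.003, -0.997]]
contact_force: [0.9, 1.9, -3.7]
width: 0.155
```

```bash
python3 q.py pics/w13.png;  python3 - <<'E'
from h import *
for n in('side','scene'): cv2.imwrite(f'pics/{n}13.png',grab_frame(n)[:,:,::-1])
crop('pics/side13.png','pics/s13.png',230,110,200,180,3.2)
E
```

```text
19.6833 g [480.54 -25.29  80.19] F [ 0.92  1.86 -3.67] w 13.204745699342428
[[ 0.99 -0.11 -0.08]
 [-0.11 -0.99  0.01]
 [-0.08 -0.   -1.  ]]
delta tool/25 [-0.05  6.8   0.07]
```

View pics/w13.png

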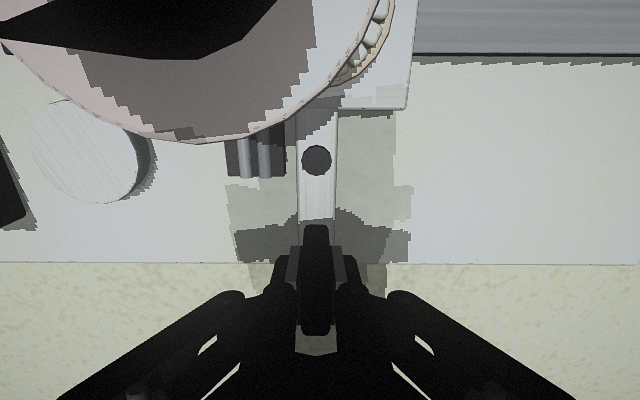

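View pics/s13.png

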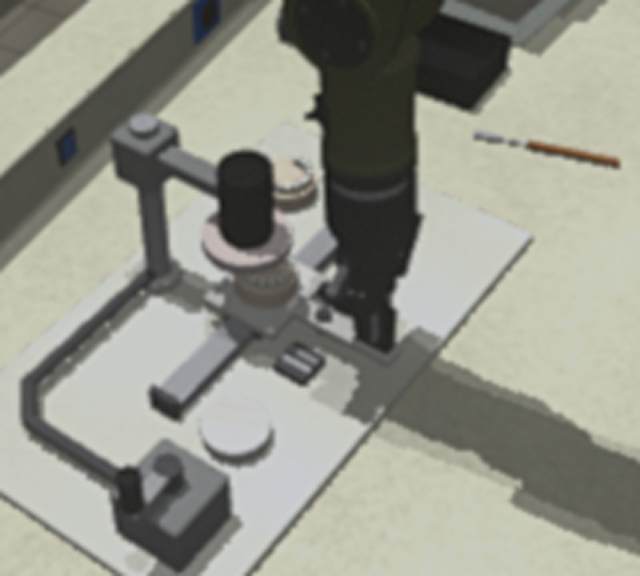

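Run:
```python
from h import *
o=get_obs()
y=np.array([.116,.993,0])
k=onz('wrist',(316,160),52,o);n=onz('wrist',(255.5,155),20,o)
R=np.array(o['eef_rot']);g=np.array(o['position'])+R[:,2]*155
print(k,n,(n-k)@y,(n-g)@y)
crop('pics/w13.png','pics/w13c.png',210,110,160,90,5)
```

```text
[532.87 -34.07  52.  ] [532.29   3.51  20.  ] 37.24636418849855 37.14838799236633
```

View pics/w13c.png

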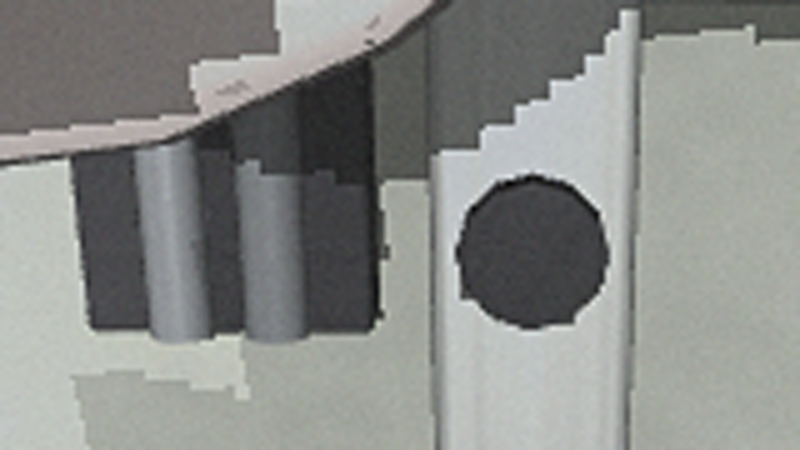

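{"name": "arm_command", "arguments": {"plan": [[[0, -0.3, 0, 0, 5], [0, -0.3, 0, 0, 5], [0, -0.15, 0, 0, 5], [0, 0, 0, 0, 5]]]}}

```text
time_s: 20.17
position: [494.2, -12.3, 234.7]
eef_rot: [[0.99, -0.117, -0.078], [-0.117, -0.993, 0.008], [-0.078, 0.001, -0.997]]
contact_force: [0.6, 0.8, -3.2]
width: 0.158
```

```bash
python3 q.py
```

```text
20.1667 g [482.17 -11.01  80.17] F [ 0.62  0.76 -3.21] w 13.464794241608804
[[ 0.99 -0.12 -0.08]
 [-0.12 -0.99  0.01]
 [-0.08  0.   -1.  ]]
delta tool/25 [-0.01  7.37  0.09]
```

{"name": "arm_command", "arguments": {"plan": [[[0, -0.12, 0, 0, 5], [0, -0.12, 0, 0, 5], [0, -0.12, 0, 0, 5]]]}}

```text
time_s: 20.42
position: [495.2, -3.6, 234.7]
eef_rot: [[0.99, -0.118, -0.078], [-0.118, -0.993, 0.007], [-0.078, 0.002, -0.997]]
contact_force: [1.0, -0.8, -3.1]
width: 0.153
```

```bash
python3 q.py
```

```text
20.4167 g [483.18  -2.52  80.19] F [ 0.96 -0.84 -3.07] w 13.054992790652165
[[ 0.99 -0.12 -0.08]
 [-0.12 -0.99  0.01]
 [-0.08  0.   -1.  ]]
delta tool/25 [-0.01  7.72  0.1 ]
```

{"name": "arm_command", "arguments": {"plan": [[[0, -0.12, 0, 0, 5], [0, -0.12, 0, 0, 5]]]}}

```text
time_s: 20.58
position: [495.8, 0.6, 234.8]
eef_rot: [[0.99, -0.12, -0.078], [-0.12, -0.993, 0.004], [-0.078, 0.005, -0.997]]
contact_force: [-0.2, -13.4, -2.3]
width: 0.159
```

{"name": "arm_command", "arguments": {"plan": [[[0, -0.12, 0, 0, 5]]]}}

```text
time_s: 20.67
position: [495.9, 1.2, 234.8]
eef_rot: [[0.989, -0.122, -0.079], [-0.122, -0.992, 0.0], [-0.078, 0.01, -0.997]]
contact_force: [0.7, -10.2, -3.2]
width: 0.153
```

{"name": "arm_command", "arguments": {"plan": [[[0, -0.12, 0, 0, 5]]]}}

```text
time_s: 20.75
position: [495.9, 1.8, 234.8]
eef_rot: [[0.989, -0.124, -0.079], [-0.124, -0.992, -0.004], [-0.078, 0.013, -0.997]]
contact_force: [-0.4, -9.6, -3.3]
width: 0.159
```

{"name": "arm_command", "arguments": {"plan": [[[0, -0.18, 0, 0, 5]]]}}

```text
time_s: 20.83
position: [496.1, 2.8, 234.8]
eef_rot: [[0.989, -0.127, -0.08], [-0.128, -0.992, -0.009], [-0.078, 0.019, -0.997]]
contact_force: [-0.5, -15.4, -2.9]
width: 0.156
```

```bash
python3 q.py
```

```text
20.8333 g [483.65   1.45  80.3 ] F [ -0.49 -15.43  -2.85] w 13.323794778834442
[[ 0.99 -0.13 -0.08]
 [-0.13 -0.99 -0.01]
 [-0.08  0.02 -1.  ]]
delta tool/25 [0.07 7.87 0.24]
```

```bash
python3 q.py pics/w14.png;  python3 - <<'E'
from h import *
for n in('side','scene'): cv2.imwrite(f'pics/{n}14.png',grab_frame(n)[:,:,::-1])
crop('pics/side14.png','pics/s14.png',250,130,150,130,4.5)
crop('pics/scene14.png','pics/sc14.png',220,100,180,130,4.4)
E
```

```text
20.8333 g [483.65   1.45  80.3 ] F [ -0.49 -15.43  -2.85] w 13.323794778834442
[[ 0.99 -0.13 -0.08]
 [-0.13 -0.99 -0.01]
 [-0.08  0.02 -1.  ]]
delta tool/25 [0.07 7.87 0.24]
```

View pics/w14.png

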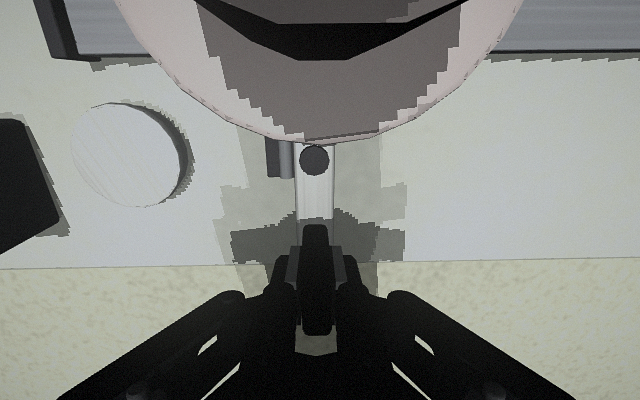

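View pics/s14.png

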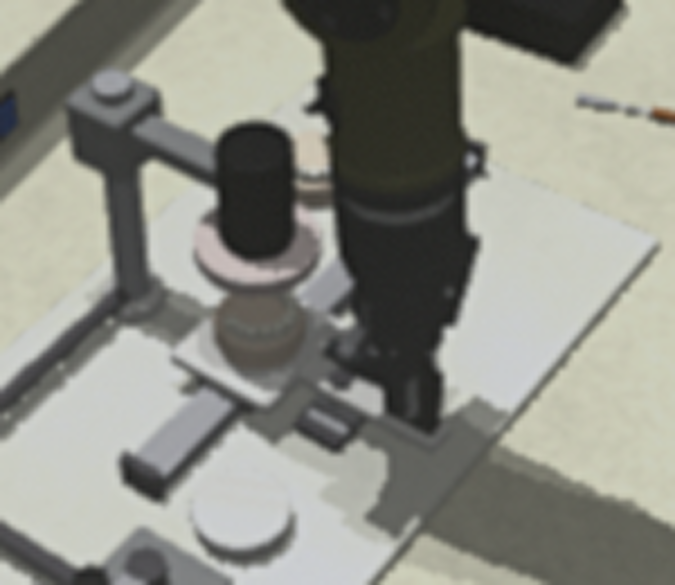

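View pics/sc14.png

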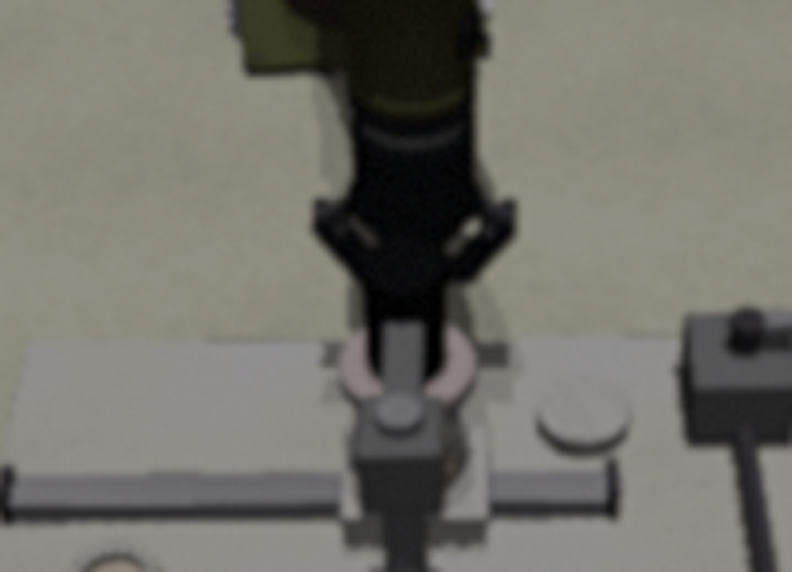

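{"name": "arm_command", "arguments": {"plan": [[[0, -0.25, 0, 0, 5]]]}}

```text
time_s: 21.07
position: [496.6, 6.8, 234.8]
eef_rot: [[0.988, -0.128, -0.081], [-0.13, -0.992, -0.011], [-0.079, 0.021, -0.997]]
contact_force: [0.7, -6.6, -0.7]
width: 0.152
```

```bash
python3 q.py
```

```text
21.0667 g [484.08   5.11  80.28] F [ 0.71 -6.61 -0.65] w 13.023296242956803
[[ 0.99 -0.13 -0.08]
 [-0.13 -0.99 -0.01]
 [-0.08  0.02 -1.  ]]
delta tool/25 [0.09 8.02 0.26]
```

{"name": "arm_command", "arguments": {"plan": [[[0, -0.14, 0, 0, 5]]]}}

```text
time_s: 21.15
position: [497.0, 10.3, 234.8]
eef_rot: [[0.989, -0.128, -0.081], [-0.129, -0.992, -0.011], [-0.079, 0.021, -0.997]]
contact_force: [0.2, -0.6, -2.1]
width: 0.157
```

```bash
python3 q.py
```

```text
21.15 g [484.52   8.6   80.31] F [ 0.23 -0.56 -2.15] w 13.441085444276963
[[ 0.99 -0.13 -0.08]
 [-0.13 -0.99 -0.01]
 [-0.08  0.02 -1.  ]]
delta tool/25 [0.08 8.16 0.26]
```

Past the crest likely. Small further steps.

{"name": "arm_command", "arguments": {"plan": [[[0, -0.06, 0, 0, 5]]]}}

```text
time_s: 21.23
position: [497.3, 12.6, 234.8]
eef_rot: [[0.989, -0.126, -0.081], [-0.128, -0.992, -0.01], [-0.079, 0.021, -0.997]]
contact_force: [0.6, 0.0, -2.9]
width: 0.155
```

```bash
python3 q.py
```

```text
21.2333 g [484.77  10.97  80.31] F [ 0.57  0.02 -2.86] w 13.253997638447288
[[ 0.99 -0.13 -0.08]
 [-0.13 -0.99 -0.01]
 [-0.08  0.02 -1.  ]]
delta tool/25 [0.07 8.25 0.26]
```

{"name": "arm_command", "arguments": {"plan": [[[0, 0, 0, 0, 5], [0, 0, 0, 0, 5]]]}}

```text
time_s: 21.4
position: [497.4, 14.0, 234.8]
eef_rot: [[0.989, -0.124, -0.08], [-0.125, -0.992, -0.009], [-0.078, 0.019, -0.997]]
contact_force: [0.1, -5.3, -3.1]
width: 0.16
```

```bash
python3 q.py
```

```text
21.4 g [484.97  12.65  80.28] F [ 0.14 -5.26 -3.1 ] w 13.674669172552507
[[ 0.99 -0.12 -0.08]
 [-0.12 -0.99 -0.01]
 [-0.08  0.02 -1.  ]]
delta tool/25 [0.05 8.32 0.24]
```

{"name": "arm_command", "arguments": {"plan": [[[0, 0, 0, 0, 5], [0, 0, 0, 0, 5], [0, 0, 0, 0, 5]]]}}

```text
time_s: 21.65
position: [497.4, 14.0, 234.8]
eef_rot: [[0.989, -0.124, -0.08], [-0.125, -0.992, -0.009], [-0.078, 0.019, -0.997]]
contact_force: [0.7, -2.4, -2.8]
width: 0.154
```

```bash
python3 q.py
```

```text
21.65 g [484.96  12.61  80.28] F [ 0.71 -2.43 -2.78] w 13.11638966153584
[[ 0.99 -0.12 -0.08]
 [-0.12 -0.99 -0.01]
 [-0.08  0.02 -1.  ]]
delta tool/25 [0.05 8.32 0.24]
```

Now loosen slightly so the ball centres itself.

{"name": "arm_command", "arguments": {"plan": [[[0, 0, 0, 0, 24], [0, 0, 0, 0, 24], [0, 0, 0, 0, 24], [0, 0, 0, 0, 24], [0, 0, 0, 0, 24]]]}}

```text
time_s: 22.07
position: [497.1, 13.9, 235.4]
eef_rot: [[0.989, -0.128, -0.081], [-0.129, -0.992, -0.009], [-0.079, 0.019, -0.997]]
contact_force: [-0.0, 1.0, 0.1]
width: 0.279
```

```bash
python3 q.py pics/w15.png
python3 - <<'E'
from h import *
crop('pics/w15.png','pics/w15c.png',250,130,140,220,2.7)
E
```

```text
22.0667 g [484.59  12.46  80.87] F [-0.04  1.01  0.09] w 23.810005238889467
[[ 0.99 -0.13 -0.08]
 [-0.13 -0.99 -0.01]
 [-0.08  0.02 -1.  ]]
delta tool/25 [0.1  8.31 0.27]
```

View pics/w15c.png

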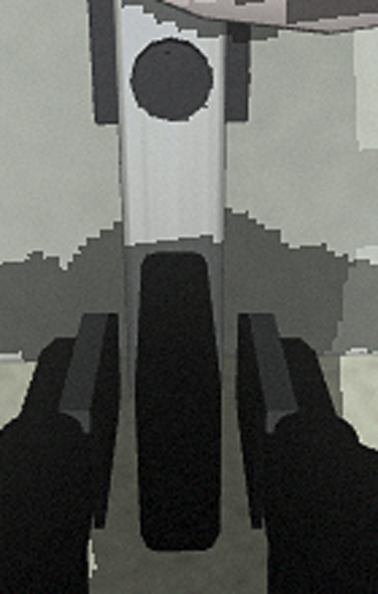

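{"name": "arm_command", "arguments": {"plan": [[[0, 0, 0, 0, 5], [0, 0, 0, 0, 5], [0, 0, 0, 0, 5], [0, 0, 0, 0, 5], [0, 0, 0, 0, 5], [0, 0, 0, 0, 5]]]}}

```text
time_s: 22.62
position: [497.1, 13.8, 235.6]
eef_rot: [[0.989, -0.126, -0.08], [-0.127, -0.992, -0.009], [-0.078, 0.019, -0.997]]
contact_force: [-1.1, -0.3, 0.5]
width: 0.159
```

```bash
python3 q.py pics/w16.png
python3 - <<'E'
from h import *
a=cv2.imread('pics/w15.png');b=cv2.imread('pics/w16.png')
cv2.imwrite('pics/w16c.png',cv2.resize(np.hstack([a[130:350,250:390],b[130:350,250:390]]),None,fx=2.6,fy=2.6))
for n in('side','scene'): cv2.imwrite(f'pics/{n}16.png',grab_frame(n)[:,:,::-1])
crop('pics/side16.png','pics/s16.png',200,110,200,200,2.9)
E
```

```text
22.6167 g [484.63  12.47  81.08] F [-1.12 -0.31  0.51] w 13.577195009111215
[[ 0.99 -0.13 -0.08]
 [-0.13 -0.99 -0.01]
 [-0.08  0.02 -1.  ]]
delta tool/25 [0.08 8.31 0.27]
```

View pics/w16c.png

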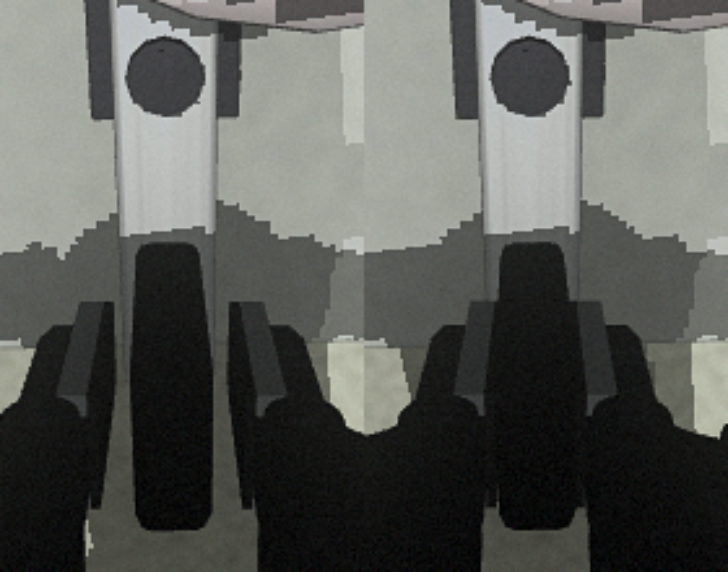

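View pics/s16.png

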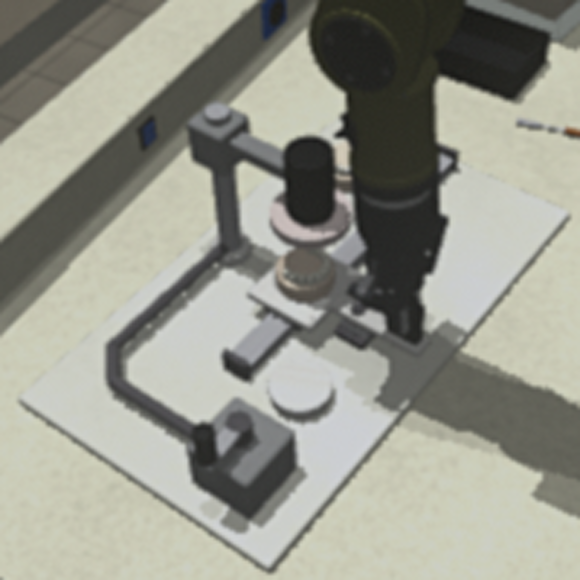

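```bash
python3 -c "
from h import *
print(r.finish_job()); o=get_obs(); print(o['time_s'],o['contact_force'],o['width']*85.4)"
```

```text
the job is handed in; nothing more can be done
None
the job is handed in; nothing more can be done
```

I turned the crank clockwise by about 777°, until it stopped dead: pushing with 15 N moved it no further. The side view shows the camera head up. I then gripped the paddle, slid the carriage under the head and pushed the ball over the near ridge. Wrist force peaked at about 15 N there, above the 5 to 9 N expected.

**Last checks:**
- I opened the fingers to 24 mm to let the ball centre itself. The wrist picture then showed the paddle centred between the pads and the arm within about 1 mm of centred over the detent block.
- I closed the grip again at 13.6 mm. The carriage did not move and the wrist force was about 1 N. The job was handed in at about 22.7 s.
- The ball is hidden under the arm, so I confirmed the notch from forces and position: the ridge was met at about y 1 and the carriage came to rest at 12.5, about 11 mm on against the nominal 12. The wrist camera had predicted 11.5.

**What disagreed or was not checked:**
- The scene and side cameras put the notch 4 to 9 mm off the wrist camera's estimate along the rail. I went by the wrist camera and the force.
- The tool tilted about 5° during the moves and I did not correct it. The tilt lies in the plane of the pads and did not affect the grip.
- I did not measure the bystanders. The tin on the base plate looks unmoved in the last picture, and the arm did not go near the others.

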